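Refit the cog stack on the paint-mixing rack's drive

ROBOT

A 6-joint arm with a two-finger parallel gripper is mounted at the origin on the work surface. World frame = base frame: x ahead of the robot, y to its left, z up, the work surface at z = 0. Lengths are in m, angles in degrees, forces in N, time in s.
With the tool pointing down it reaches from about 0.4 to 0.825 m from the base axis. Payload 7 kg.
Tool frame: the origin (TCP) lies at the centre of the arm's flange, where the gripper is bolted on; the fingertips stand 178 mm ahead of it and the grasp point (between the pads) lies 159 mm ahead of it (tip_reach is the distance from the TCP to the fingertips, in m); z points along the fingers, y is the line along which they close (so a half turn about z gives the same grasp; the last joint's range is limited). The gripper opens to 88 mm and grips with 3 to 60 N. Pads are 19 mm wide; open, the fingers measure 130 mm over their backs; the gripper's body (78 mm by 193 mm) begins 47 mm behind the grasp point.
Start: joints at [-50.873, 20.546, 0.682, 0, -70.136, -16.507], TCP at [0.26, -0.623, 0.405] pointing down, gripper open.
Joint ranges: [-176.03, 176.03], [-82.01, 121.73], [-58.28, 71.71], [-173.87, 95.51], [-174.79, -0.11], [-173.66, 173.66]. Speed limits (degrees/s): [136.94, 136.94, 172.46, 180, 180, 180].

INTERFACE

Orientations are given as [roll, pitch, yaw] about the fixed x, y, z axes, in that order (R = Rz(yaw) Ry(pitch) Rx(roll)).
In Python, from plant import * gives the robot as it stands.
- The arm moves only by the shell command python3 -m handwheel 'ROWS'. ROWS is JSON, a list of rows, each a list of 7 numbers: the opening, from -1 (shut) to 1 (fully open), then the shift along the tool's x, y, z as a fraction of full scale, then the turn, a rotation vector about the tool's x, y, z as a fraction of full scale. A call has 1 to 5 rows; each row shifts and turns the commanded pose from where the row before left it, along the tool's axes as they then stand; what a row does not reach is not made up. Full scale, the value 1, is 0.025 m for a shift and 6 degrees for a turn. A row lasts 1/8 s, in which the tool goes at most 62.5 mm and 10.7 degrees, less where a joint would pass 70% of its speed; a pose out of reach is approached as far as the arm can. A call with a number of a shift or a turn outside -1 to 1 is refused whole. A call with a gripper value outside its range is refused whole. The fingers move at their own pace and stop on an object; the grip force is fixed at half the most. Time passes only in rows, so rows that do not move let the fingers close. It gives the time, the measured TCP pose, the force, the opening and the grip force at its end, in the units of the state.
- get_obs(): the state, without advancing time (a new reading comes with each control period).
- snapshot(name): name is "scene" or "top"; returns a dict with "color" (480x640x3 uint8, red, green, blue), "fx", "fy", "cx", "cy" (pixels), "R" (3x3) and "t" (3): a world point X has camera coordinates R X + t. Camera axes: x right, y down, z forward; pixel columns grow to the right and rows downward; lengths in m; the calibration is good to about 2 mm. A picture is of the moment at which its call begins. There is no depth.
- close_job(): hands the job in; it is judged then, once.
The state is a dict: "clock": time; "joint_pos": joint angles; "qvel": joint speeds; "tau": joint torques, N m; "tool_pos": TCP position; "orientation": TCP orientation; "force": force on the tool from outside, world axes, zero at the start; "moment": the same for the moment, N m; "opening": finger opening in m; "gripper_force": force on a finger pad.
Only numpy, scipy, OpenCV 4.12 (cv2) and the standard library are available. Lean on these libraries where they do the work, as an engineer would, in place of code of your own. Each camera call takes 0.05 s, during which the arm holds its last target. There are 200 camera calls.

TASK

Put the cogs back on the upright splined shaft of the mixing-rack drive: first the big white cog, fully home against the shaft's shoulder, then the small brass cog, fully home on top of the white one, both with the raised boss upward. Each goes on only where its wide groove meets the shaft's one wide spline, and the drive has stopped at no exact angle, so rest the cog on the splines and turn it under light pressure until it drops in. Leave the other things on the bench where they are, and let go of the cogs at the end.

Things in the scene. Friction and masses are not known exactly. Their poses are not given: they have to be found in the camera images.
- hub_seat (a point): On the axis of the drive's upright steel output shaft, at the top of its shoulder (collar 44 mm across, 92 mm above the bench) on which the white cog's underside must rest. z up, x towards the motor. Above it: five splines 54 mm long, flat-topped, 34 mm across the tips, core 23.5 mm; then a bare round nose. The shaft is held by its worm gear and does not turn.
- spline_top (a point): On the shaft axis, level with the splines' upper ends (54 mm above hub_seat, same axes). Splines are 72 degrees apart: four 5 mm wide, one (the master, red dot on its upper end) 13 mm wide. The master points away from the motor (-x), give or take up to 32 degrees: its true angle is not in this frame, see or feel it. A cog at a wrong angle rests at this height; a whole 72 degrees off it may cock, but not go down.
- nose_tip (a point): Tip of the shaft on its axis: the round nose stands 14 mm above the spline tops, 23.5 mm across, its last 6 mm tapering to 15 mm.
- drive: The bolted-down drive; origin under the shaft axis at bench height, x towards the motor. Grey gearbox 120 x 110 mm, 70 mm high, on a plate 150 x 140 mm; flange 88 mm across up to 79 mm. Navy motor 108 mm across from 78 to 270 mm along x, highest point (grey terminal box) 134 mm above the bench.
- big_cog_mid (a point): Centre of the white nylon cog, 14 mm above its underside; about 0.2 kg. Toothed disc 76 mm across, 10 mm thick; above it a round boss 48 mm across, 18 mm high, to grip at any angle. Through bore 25.5 mm with five grooves to 37 mm across, 72 degrees apart: four 7.5 mm wide, one 15.5 mm wide along this x axis (red dot on the boss). z out of the boss. Drops onto the splines within about 5 degrees.
- small_cog_mid (a point): Centre of the brass cog, 14 mm above its underside; about 0.28 kg. Same boss (48 mm across, 18 mm high, 28 mm in all) and same splined bore as the white cog, wide groove along this x axis (red dot), but the toothed disc is 64 mm across and 10 mm thick. Like the white cog it lies on the bench, boss up.
- worn_cog: Old dark steel cog with broken teeth and a plain round bore, 70 mm across, 28 mm high, lying on the bench; not to be used. Origin at the centre of its underside.
- lock_nut: Steel slotted lock nut, 44 mm across, 11 mm high, for later; leave it. Origin at the centre of its underside.
- spanner: Steel spanner 200 mm long, lying along its x axis.
- paint_brush: Paint brush 200 mm long, lying along its x axis.
- tin_lid: Steel tin lid, 106 mm across, 7 mm high, navy inside.
- litre_tin: Closed navy one-litre paint tin, 108 mm across, 130 mm high, about 1.2 kg.
- sample_tin: Closed small red paint tin, 72 mm across, 75 mm high.
Mind the look-alikes: they are no part of the job. There is more than one size of the part that bears small_cog_mid; the job needs the middle-sized.

How it is judged (in metres and radians):
On the way:
1. the white cog is fully home on the shaft (z of big_cog_mid in the frame of hub_seat between 0.01 and 0.018 m and horizontal distance between big_cog_mid and hub_seat below 0.003 m and angle between big_cog_mid's own z axis and vertical below 0.07 rad), for 0.2 s.
At the end, for the whole second after the job is handed in: White cog boss up on the splines, underside within 4 mm of the shoulder; brass cog boss up above it, underside within 5 mm of the white cog's top; both within 3 mm of the shaft axis and tilted under 4 degrees; let go (all of step 1 and z of small_cog_mid in the frame of hub_seat between 0.037 and 0.047 m and horizontal distance between small_cog_mid and hub_seat below 0.003 m and angle between small_cog_mid's own z axis and vertical below 0.07 rad); the robot touches nothing.
It fails at once if another thing on the bench is moved by more than 30 mm (distance of any of worn_cog, lock_nut, spanner, paint_brush, tin_lid, litre_tin, sample_tin from where it was at the start of the episode above 0.03 m).
It also fails if it takes over 64 s, if anything falls off the work surface, if the arm or the gripper's body presses on something with over 40 N, if the wrist force passes 120 N, or if a joint passes its speed limit or range.

## Working session

There is one attempt and no reset: what is moved stays moved. The work goes in short steps, Python scripts to look and compute and a shell command to move; the robot and the scene stay as the last step left them, time stands still between calls to the robot, and variables do not carry over. Pictures are saved under pics/ and viewed, at most 10 in all, crops included, and the job is handed in when it is done.

```bash
ls; mkdir -p pics; python3 - <<'E'
from plant import *
import cv2
o=get_obs(); print(o)
for n in("scene","top"):
    s=snapshot(n); cv2.imwrite(f"pics/{n}0.png",s["color"][:,:,::-1]); print(n,s["fx"],s["cx"],s["cy"],s["R"],s["t"])
E
```

```text
pics
{'clock': 0.0, 'joint_pos': array([-5.08737354e+01,  2.05923354e+01,  6.31531349e-01, -1.95440816e-02,
       -7.01344793e+01, -1.65065079e+01]), 'qvel': array([ 0.01822301, -0.04988062, -0.03777602,  0.0713859 , -0.01396587,
        0.0122363 ]), 'tau': array([ 4.46336317e-04, -5.82717705e+01,  2.93055207e+01,  6.99754760e+00,
        6.86664323e-03, -1.55706061e-04]), 'tool_pos': array([ 0.2595291 , -0.62289669,  0.40369704]), 'orientation': array([ 1.79903423e+02, -9.45968191e-03, -1.57386892e+02]), 'force': array([2.66846492e-01, 3.13299313e-05, 2.20816905e-01]), 'moment': array([-0.01939496, -0.02265858, -0.00870973]), 'gripper_force': 0.0, 'opening': 0.0874308459373938}
scene 556.4988436609154 323.29187705368986 234.73686220257594 [[ 0.45457065  0.89068647 -0.00656699]
 [ 0.49275378 -0.25760988 -0.83116236]
 [-0.74199679  0.37458611 -0.55599102]] [-0.27967844 -0.13490061  1.77503154]
top 454.2333989827692 317.64894898765635 249.65988731659203 [[ 0.00545461 -0.99998276 -0.00217222]
 [-0.99221465 -0.00514194 -0.12443331]
 [ 0.12442     0.00283404 -0.9922256 ]] [0.06073496 0.51176236 1.19534879]
```

View pics/scene0.png

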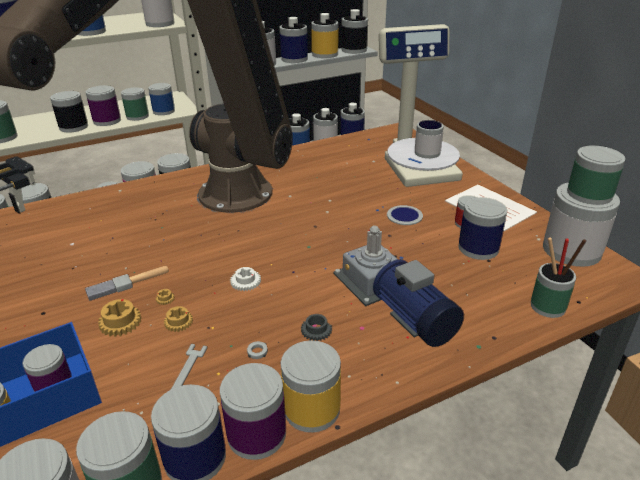

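View pics/top0.png

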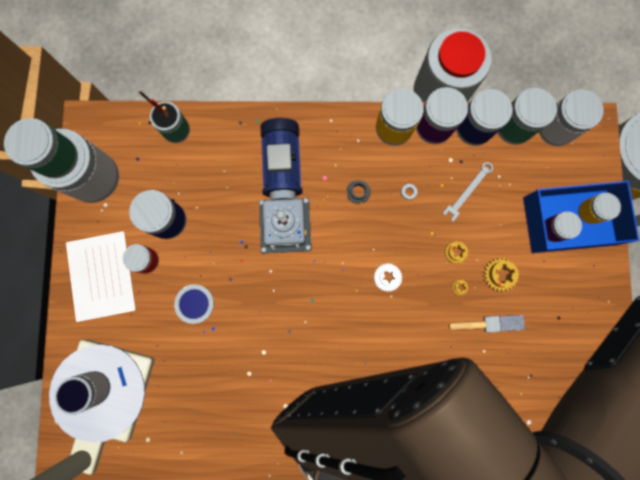

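The top view shows the white cog at (388,277) and the shaft at (283,220). Three brass cogs could be taken for the small one: large (501,275), middle (457,251) and tiny (460,287). By the description I want the middle one. The worn cog is at (358,191) and the nut at (409,191). Next is one close crop sheet to check this.

```bash
cat > h.py <<'E'
from plant import *
import cv2, numpy as np
def proj(s,X):
    c=s["R"]@np.asarray(X,float)+s["t"]; return np.array([s["fx"]*c[0]/c[2]+s["cx"],s["fy"]*c[1]/c[2]+s["cy"]])
def ray(s,p):
    d=np.array([(p[0]-s["cx"])/s["fx"],(p[1]-s["cy"])/s["fy"],1]); R=np.asarray(s["R"]); return -R.T@s["t"], R.T@d
def atz(s,p,z):
    o,d=ray(s,p); return o+d*(z-o[2])/d[2]
def tri(s1,p1,s2,p2):
    A=0;b=0
    for s,p in((s1,p1),(s2,p2)):
        o,d=ray(s,p); d/=np.linalg.norm(d); M=np.eye(3)-np.outer(d,d); A=A+M; b=b+M@o
    return np.linalg.solve(A,b)
def crop(s,c,w,h,k):
    x,y=int(c[0]-w/2),int(c[1]-h/2)
    im=cv2.resize(s["color"][y:y+h,x:x+w,::-1],None,fx=k,fy=k,interpolation=cv2.INTER_CUBIC)
    for i in range(0,w,10): cv2.putText(im,str(x+i),(i*k,8),0,.3,(255,255,0)); cv2.line(im,(i*k,10),(i*k,14),(255,255,0))
    for i in range(0,h,10): cv2.putText(im,str(y+i),(0,i*k+3),0,.3,(255,255,0)); 
    return im
E
python3 - <<'E'
from h import *
t=snapshot("top"); s=snapshot("scene")
a=[crop(t,(388,277),44,50,6),crop(t,(457,251),44,50,6),crop(t,(283,220),44,50,6)]
b=[crop(s,(245,276),44,50,6),crop(s,(178,318),44,50,6),crop(s,(374,245),44,50,6)]
cv2.imwrite("pics/c1.png",np.vstack([np.hstack(a),np.hstack(b)]))
E
```

```text
(no output)
```

View pics/c1.png

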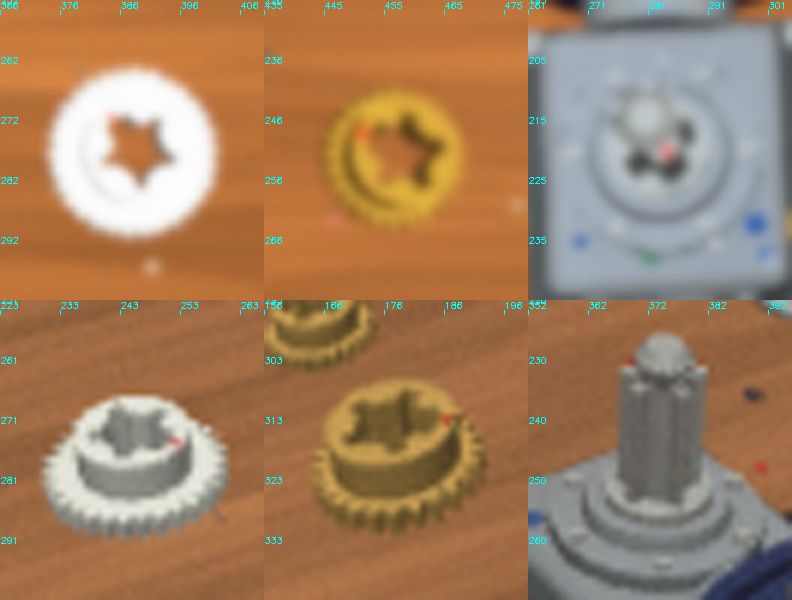

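The crops confirm the choice: the middle brass cog has a splined bore and its dot at (451,248). The white cog is at (388,277) with its dot at (385,272). The shaft nose is at (281,215) in top and (374.5,227) in scene, with the master dot at (284,220) and (368.7,230.5).

```bash
python3 - <<'E'
from h import *
np.set_printoptions(precision=4,suppress=True)
t=snapshot("top"); s=snapshot("scene")
def cen(im,lo,hi,c,r):
    hsv=cv2.cvtColor(im,cv2.COLOR_RGB2HSV); m=cv2.inRange(hsv,lo,hi); z=np.zeros_like(m); cv2.circle(z,c,r,255,-1); m&=z
    cs,_=cv2.findContours(m,0,1); c=max(cs,key=cv2.contourArea); return cv2.fitEllipse(c)
P={}
P['nose']=tri(t,(281,214.7),s,(374.5,227.0))
P['sdot']=tri(t,(284.3,220.2),s,(368.9,230.3))
P['wbosstop']=tri(t,(388.8,277.2),s,(245.5,273))
P['wdot']=tri(t,(384.7,271.8),s,(252.3,274.5))
P['bbosstop']=tri(t,(457.0,250.8),s,(178.3,313.5))
P['bdot']=tri(t,(451.4,248.2),s,(186.6,312.8))
for k,v in P.items(): print(k,v)
print('wdisc',cen(t["color"],(0,0,150),(180,60,255),(388,277),18))
e=cen(t["color"],(18,100,60),(32,255,255),(457,251),14);print('bdisc',e, atz(t,e[0],.01))
e=cen(t["color"],(0,0,150),(180,60,255),(388,277),18);print(atz(t,e[0],.01))
for z in(.146,.16): print('dot/nose on z',atz(t,(284.3,220.2),.146),atz(t,(281,214.7),.16))
for n in 'wb':
    print(n,'dot',atz(t,{'w':(384.7,271.8),'b':(451.4,248.2)}[n],.028), 'scene', atz(s,{'w':(252.3,274.5),'b':(186.6,312.8)}[n],.028))
# gearbox plate centre: bearing of motor
print('motor', atz(t,(281,133),.13))
E
```

```text
nose [0.5818 0.1536 0.1569]
sdot [0.5705 0.146  0.1434]
wbosstop [ 0.4389 -0.1285  0.0229]
wdot [ 0.4536 -0.1167  0.0241]
bbosstop [ 0.5112 -0.3159  0.0233]
bdot [ 0.5184 -0.2996  0.0245]
wdisc ((387.5955810546875, 277.125732421875), (26.373355865478516, 26.850549697875977), 118.62190246582031)
bdisc ((456.1439514160156, 251.83192443847656), (21.13825798034668, 22.013147354125977), 113.94062805175781) [ 0.5102 -0.317   0.01  ]
[ 0.4396 -0.1278  0.01  ]
dot/nose on z [0.57   0.1459 0.146 ] [0.581  0.1531 0.16  ]
dot/nose on z [0.57   0.1459 0.146 ] [0.581  0.1531 0.16  ]
w dot [ 0.4528 -0.1175  0.028 ] scene [ 0.4592 -0.1171  0.028 ]
b dot [ 0.5178 -0.299   0.028 ] scene [ 0.5227 -0.2998  0.028 ]
motor [0.8006 0.1589 0.13  ]
```

```bash
python3 -m handwheel '[[1,0,0,1,0,0,0.94],[1,0,0,1,0,0,0.94],[1,0,0,1,0,0,0.94],[1,0,0,1,0,0,0.94],[1,-0.36,0.99,0,0,0,0]]' >/dev/null
for i in 1 2 3; do python3 -m handwheel '[[1,-0.36,0.99,0,0,0,0],[1,-0.36,0.99,0,0,0,0],[1,-0.36,0.99,0,0,0,0],[1,-0.36,0.99,0,0,0,0],[1,-0.36,0.99,0,0,0,0]]' >/dev/null; done
python3 -m handwheel '[[1,-0.36,0.99,0.3,0,0,0],[1,-0.36,0.99,0.3,0,0,0],[1,-0.36,0.99,0.3,0,0,0],[1,-0.36,0.99,0.3,0,0,0],[1,0,0,0.3,0,0,0]]'
```

```text
clock: 3.42
tool_pos: [0.4397, -0.1267, 0.2672]
orientation: [180.0, 0.0, -179.8]
force: [-1.7, 0.7, -0.2]
opening: 0.0874
gripper_force: 0.0
```

```bash
python3 -m handwheel '[[1,0,-0.05,0.8,0,0,0],[1,0,0,0.8,0,0,0],[1,0,0,0.7,0,0,0],[1,0,0,0.7,0,0,0],[1,0,0,0,0,0,0]]'
python3 -m handwheel '[[-1,0,0,0,0,0,0],[-1,0,0,0,0,0,0],[-1,0,0,0,0,0,0],[-1,0,0,0,0,0,0],[-1,0,0,0,0,0,0]]'
```

```text
clock: 4.05
tool_pos: [0.4384, -0.1296, 0.1912]
orientation: [-180.0, -0.2, -180.0]
force: [-0.1, 0.9, 0.9]
opening: 0.0875
gripper_force: 0.0
clock: 4.68
tool_pos: [0.4391, -0.1291, 0.1924]
orientation: [180.0, 0.0, -179.9]
force: [-0.9, 0.8, 2.2]
opening: 0.0475
gripper_force: 30.0
```

```bash
python3 -m handwheel '[[-1,0,0,-0.5,0,0,0],[-1,0,0,-1,0,0,0],[-1,0,0,-1,0,0,0],[-1,0,0,-1,0,0,-0.9],[-1,0,0,-1,0,0,-0.98]]' 
python3 -m handwheel '[[-1,0,0,-1,0,0,-0.98],[-1,0,0,-1,0,0,-0.98],[-1,0,0,-1,0,0,-0.98],[-1,0,0,-0.1,0,0,-0.98],[-1,0,0,0,0,0,-0.98]]' >/dev/null
for i in 1 2 3 4; do python3 -m handwheel '[[-1,0,0,0,0,0,-0.98],[-1,0,0,0,0,0,-0.98],[-1,0,0,0,0,0,-0.98],[-1,0,0,0,0,0,-0.98],[-1,0,0,0,0,0,-0.98]]' >/dev/null; done
python3 -m handwheel '[[-1,0,0,0,0,0,-0.98],[-1,0,0,0,0,0,-0.98],[-1,0,0,0,0,0,-0.98],[-1,0.4,-0.97,0,0,0,0],[-1,0.4,-0.97,0,0,0,0]]'
for i in 1 2; do python3 -m handwheel '[[-1,0.4,-0.97,0,0,0,0],[-1,0.4,-0.97,0,0,0,0],[-1,0.4,-0.97,0,0,0,0],[-1,0.4,-0.97,0,0,0,0],[-1,0.4,-0.97,0,0,0,0]]'; done
python3 - <<'E'
from h import *
t=snapshot("top"); s=snapshot("scene"); print(get_obs()["joint_pos"])
a=crop(s,(374,225),60,80,7); b=crop(t,(281,213),54,80,7)
cv2.imwrite("pics/c2.png",np.hstack([a,b]))
E
```

```text
clock: 5.3
tool_pos: [0.4386, -0.1292, 0.3061]
orientation: [180.0, 0.0, -168.5]
force: [-0.2, -0.2, -2.3]
opening: 0.0475
gripper_force: 30.0
clock: 9.05
tool_pos: [0.462, -0.0818, 0.3827]
orientation: [-180.0, 0.0, -4.1]
force: [-0.7, 0.8, -3.2]
opening: 0.0475
gripper_force: 30.0
clock: 9.68
tool_pos: [0.5212, 0.0364, 0.3824]
orientation: [-180.0, -0.0, -4.0]
force: [0.4, -0.4, -2.5]
opening: 0.0474
gripper_force: 30.0
clock: 10.3
tool_pos: [0.58, 0.1544, 0.3821]
orientation: [180.0, 0.0, -4.0]
force: [0.2, 0.4, -1.9]
opening: 0.0473
gripper_force: 30.0
[ 3.36012474e+01  1.45482610e+01 -1.09472716e+01  7.01435203e-03
 -6.45013887e+01  5.24573727e+01]
```

View pics/c2.png

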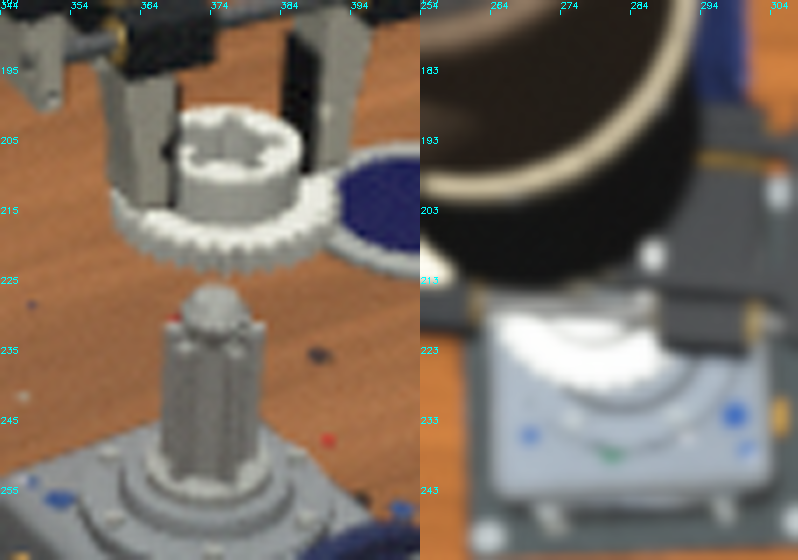

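The cog is held boss up above the shaft. Its boss top is near (378,206) in scene and the nose is at (374.7,227). Now I check the horizontal offset numerically.

```bash
python3 - <<'E'
from h import *
t=snapshot("top"); s=snapshot("scene"); p=get_obs()["tool_pos"]; print(p)
for z in(.196,.206,.218,.160): print(z,proj(s,[p[0],p[1],z]),proj(t,[p[0],p[1],z]))
# silhouette of white cog in scene
hsv=cv2.cvtColor(s["color"],cv2.COLOR_RGB2HSV)
m=cv2.inRange(hsv,(0,0,120),(180,60,255)); 
for y in range(198,226,2):
    xs=np.where(m[y,355:396])[0]+355; print(y,xs.min() if len(xs) else 0,xs.max() if len(xs) else 0)
g=cv2.cvtColor(s["color"],cv2.COLOR_RGB2GRAY)
for y in (232,236,240,244): print(y,g[y,362:388])
E
```

```text
[0.57947377 0.15361824 0.38163588]
0.196 [374.60061638 212.43440362] [279.50202835 212.26060376]
0.206 [374.79371629 208.74718352] [279.13684136 211.38019266]
0.218 [375.0276481  204.28028311] [278.68952016 210.30176834]
0.16 [373.91899085 225.44996299] [280.76260056 215.29965434]
198 361 393
200 361 392
202 361 392
204 362 392
206 362 395
208 362 395
210 358 392
212 359 390
214 359 390
216 359 391
218 360 394
220 362 395
222 368 395
224 0 0
232 [113 111 111 108 109 113 128 129 108  87  98 104 108 129 117 104 123 129
 135 123 111 111 107 109 106 110]
236 [113 112 111 111 111 105 103 101 102  94 101 107 109 105  98 114 112 104
 106 116 121 117 119 119 116 112]
240 [109 108 109 110 108 102 105  97  99  96 102 105 108 103  92 104 103 107
 107 110 113 115 112 114 120 119]
244 [118 114 117 118 115 106 101  97  98 100 101 107 107 103  94 105 102 107
 109 119 124 125 125 124 123 121]
```

```bash
python3 -m handwheel '[[-1,0.045,0.06,0.4,0,0,0],[-1,0,0,0.4,0,0,0],[-1,0,0,0.4,0,0,0],[-1,0,0,0.2,0,0,0],[-1,0,0,0,0,0,0]]'
python3 -m handwheel '[[-1,0,0,0.1,0,0,0],[-1,0,0,0.1,0,0,0],[-1,0,0,0,0,0,0]]'
python3 -m handwheel '[[-1,0,0,0.1,0,0,0],[-1,0,0,0.1,0,0,0],[-1,0,0,0,0,0,0]]'
```

```text
clock: 11.12
tool_pos: [0.5811, 0.1516, 0.3476]
orientation: [-179.9, -0.2, -4.0]
force: [4.8, 2.1, -1.3]
opening: 0.0476
gripper_force: 30.0
clock: 11.5
tool_pos: [0.5815, 0.1524, 0.3428]
orientation: [-179.8, -0.3, -4.0]
force: [9.1, 6.0, -6.4]
opening: 0.0476
gripper_force: 30.0
clock: 11.88
tool_pos: [0.5817, 0.1524, 0.3384]
orientation: [-179.8, -0.3, -4.0]
force: [8.6, 4.9, -0.8]
opening: 0.0476
gripper_force: 30.0
```

```bash
python3 -m handwheel '[[-1,0.05,-0.03,0.05,0,0,0],[-1,0,0,0.05,0,0,0],[-1,0,0,0,0,0,0]]'
python3 -m handwheel '[[-1,0,0,0.08,0,0,0],[-1,0,0,0,0,0,0]]'
```

```text
clock: 12.25
tool_pos: [0.5825, 0.1527, 0.3355]
orientation: [-179.9, -0.2, -4.0]
force: [6.1, 4.0, 0.0]
opening: 0.0474
gripper_force: 30.0
clock: 12.5
tool_pos: [0.5825, 0.1528, 0.3336]
orientation: [-179.9, -0.2, -4.0]
force: [5.5, 3.5, -1.1]
opening: 0.0472
gripper_force: 30.0
```

```bash
python3 -m handwheel '[[-1,0.04,-0.03,0.1,0,0,0],[-1,0,0,0.1,0,0,0],[-1,0,0,0,0,0,0]]'
python3 -m handwheel '[[-1,0.02,-0.01,0.15,0,0,0],[-1,0,0,0.15,0,0,0],[-1,0,0,0,0,0,0]]'
```

```text
clock: 12.88
tool_pos: [0.5831, 0.153, 0.3278]
orientation: [-179.9, -0.1, -4.0]
force: [5.8, 3.1, -1.3]
opening: 0.0476
gripper_force: 30.0
clock: 13.25
tool_pos: [0.5835, 0.1531, 0.3198]
orientation: [-180.0, -0.1, -4.0]
force: [5.9, 3.7, -3.2]
opening: 0.0475
gripper_force: 30.0
```

```bash
python3 -m handwheel '[[-1,0.03,-0.03,0.3,0,0,0],[-1,0,0,0.3,0,0,0],[-1,0,0,0.3,0,0,0],[-1,0,0,0,0,0,0]]'
python3 -m handwheel '[[-1,0.02,-0.02,0.2,0,0,0],[-1,0,0,0.15,0,0,0],[-1,0,0,0.15,0,0,0],[-1,0,0,0,0,0,0]]'
python3 -m handwheel '[[-1,0,0,0.08,0,0,0],[-1,0,0,0,0,0,0]]'
```

```text
clock: 13.75
tool_pos: [0.5838, 0.1534, 0.2963]
orientation: [180.0, 0.1, -4.0]
force: [5.0, 4.1, -5.5]
opening: 0.0477
gripper_force: 30.0
clock: 14.25
tool_pos: [0.584, 0.1536, 0.2846]
orientation: [180.0, 0.1, -4.0]
force: [-0.6, 0.8, -1.6]
opening: 0.047
gripper_force: 30.0
clock: 14.5
tool_pos: [0.584, 0.1536, 0.2843]
orientation: [180.0, 0.0, -4.0]
force: [-4.7, -1.5, 9.3]
opening: 0.0477
gripper_force: 30.0
```

```bash
python3 -m handwheel '[[1,0,0,-0.05,0,0,0],[1,0,0,0,0,0,0],[1,0,0,0,0,0,0],[1,0,0,0,0,0,0],[1,0,0,-0.3,0,0,0]]'
python3 -m handwheel '[[1,0,0,-0.9,0,0,0],[1,0,0,-0.9,0,0,0],[1,0,0,-0.9,0,0,0],[1,0,0,-0.9,0,0,0],[1,0,0,-0.7,0,0,0]]'
for i in 1 2 3; do python3 -m handwheel '[[1,-0.08,1,0,0,0,0],[1,-0.08,1,0,0,0,0],[1,-0.08,1,0,0,0,0],[1,-0.08,1,0,0,0,0],[1,-0.08,1,0,0,0,0]]' >/dev/null; done
python3 -m handwheel '[[1,-0.08,1,0,0,0,0],[1,-0.08,1,0,0,0,0],[1,-0.08,1,0,0,0,0],[1,-0.08,1,0,0,0,0],[1,0,0,0,0,0,0.98]]'
python3 - <<'E'
from h import *
t=snapshot("top"); s=snapshot("scene")
cv2.imwrite("pics/c3.png",np.hstack([crop(s,(374,235),60,80,6),crop(t,(281,215),54,80,6)]))
E
```

```text
clock: 15.12
tool_pos: [0.5842, 0.1538, 0.2915]
orientation: [180.0, 0.1, -4.0]
force: [-0.7, 0.4, 0.8]
opening: 0.0865
gripper_force: 0.0
clock: 15.75
tool_pos: [0.5844, 0.1539, 0.401]
orientation: [-180.0, -0.1, -4.0]
force: [-1.0, -0.3, 0.3]
opening: 0.0878
gripper_force: 0.0
clock: 18.25
tool_pos: [0.5116, -0.3198, 0.3986]
orientation: [180.0, 0.1, -10.2]
force: [-1.0, 0.0, -0.1]
opening: 0.0877
gripper_force: 0.0
```

View pics/c3.png

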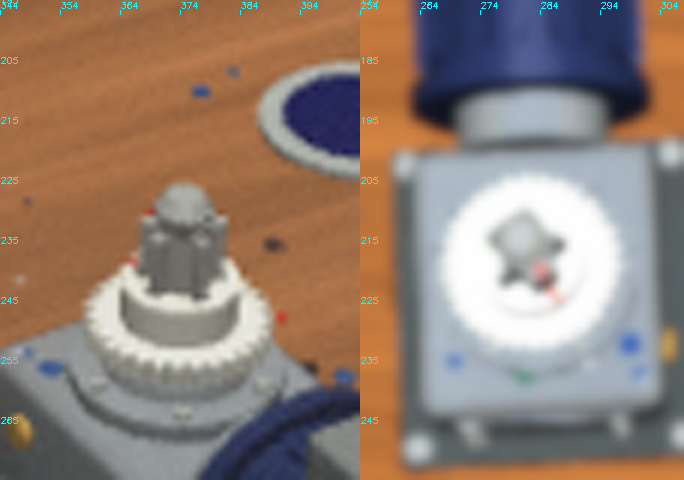

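The white cog is home on the shoulder, with its dot (287,225) in line with the master dot (284,220). Next is the brass cog.

```bash
for i in 1 2 3 4 5; do python3 -m handwheel '[[1,0,0,0.22,0,0,1],[1,0,0,0.22,0,0,1],[1,0,0,0.22,0,0,1],[1,0,0,0.22,0,0,1],[1,0,0,0.22,0,0,1]]' >/dev/null; done
python3 -m handwheel '[[1,0,0,0,0,0,1],[1,0,0,0,0,0,0.97],[1,0,0,0,0,0,0]]'
```

```text
clock: 21.85
tool_pos: [0.5127, -0.3175, 0.2618]
orientation: [180.0, -0.0, -171.6]
force: [0.7, 0.4, -0.2]
opening: 0.0876
gripper_force: 0.0
```

```bash
python3 -m handwheel '[[1,0,0,0.7,0,0,0],[1,0,0,0.7,0,0,0],[1,0,0,0.7,0,0,0],[1,0,0,0.68,0,0,0],[1,0,0,0,0,0,0]]'
python3 -m handwheel '[[-1,0,0,0,0,0,0],[-1,0,0,0,0,0,0],[-1,0,0,0,0,0,0],[-1,0,0,0,0,0,0],[-1,0,0,0,0,0,0]]'
```

```text
clock: 22.48
tool_pos: [0.5125, -0.3171, 0.1903]
orientation: [179.9, -0.2, -171.7]
force: [-0.4, 0.7, 0.1]
opening: 0.0876
gripper_force: 0.0
clock: 23.1
tool_pos: [0.5133, -0.3174, 0.1928]
orientation: [-180.0, 0.0, -171.7]
force: [0.3, 0.5, 1.7]
opening: 0.0475
gripper_force: 30.0
```

```bash
python3 -m handwheel '[[-1,0,0,-0.5,0,0,0],[-1,0,0,-1,0,0,0],[-1,0,0,-1,0,0,0],[-1,0,0,-1,0,0,0],[-1,0,0,-1,0,0,0]]' 
python3 -m handwheel '[[-1,0,0,-0.7,0,0,-0.97],[-1,0,0,-0.7,0,0,-0.97],[-1,0,0,-0.7,0,0,-0.97],[-1,0,0,-0.7,0,0,-0.97],[-1,0,0,-0.4,0,0,-0.97]]' >/dev/null
for i in 1 2 3 4; do python3 -m handwheel '[[-1,0,0,0,0,0,-0.975],[-1,0,0,0,0,0,-0.975],[-1,0,0,0,0,0,-0.975],[-1,0,0,0,0,0,-0.975],[-1,0,0,0,0,0,-0.975]]' >/dev/null; done
for i in 1 2 3; do python3 -m handwheel '[[-1,-0.297,-0.956,0,0,0,0],[-1,-0.297,-0.956,0,0,0,0],[-1,-0.297,-0.956,0,0,0,0],[-1,-0.297,-0.956,0,0,0,0],[-1,-0.297,-0.956,0,0,0,0]]'>/dev/null; done
python3 -m handwheel '[[-1,-0.297,-0.956,0,0,0,0],[-1,-0.297,-0.956,0,0,0,0],[-1,-0.297,-0.956,0,0,0,0],[-1,-0.297,-0.956,0,0,0,0],[-1,0,0,0,0,0,0]]'
```

```text
clock: 23.72
tool_pos: [0.5128, -0.3171, 0.3061]
orientation: [180.0, -0.0, -171.7]
force: [0.1, 0.6, -3.9]
opening: 0.0475
gripper_force: 30.0
clock: 29.35
tool_pos: [0.5827, 0.1554, 0.3846]
orientation: [180.0, 0.0, -25.5]
force: [0.2, 0.0, -2.5]
opening: 0.0476
gripper_force: 30.0
```

```bash
python3 -m handwheel '[[-1,0.047,0.07,0.4,0,0,0],[-1,0,0,0.4,0,0,0],[-1,0,0,0.4,0,0,0],[-1,0,0,0.2,0,0,0],[-1,0,0,0,0,0,0]]'
python3 -m handwheel '[[-1,0,0,0.1,0,0,0],[-1,0,0,0.1,0,0,0],[-1,0,0,0,0,0,0]]'
```

```text
clock: 29.98
tool_pos: [0.5826, 0.1515, 0.3497]
orientation: [-179.9, 0.0, -25.6]
force: [-2.1, 4.2, -2.9]
opening: 0.0475
gripper_force: 30.0
clock: 30.35
tool_pos: [0.5833, 0.1519, 0.3463]
orientation: [-179.8, -0.1, -25.6]
force: [0.2, 5.3, 3.8]
opening: 0.0475
gripper_force: 30.0
```

```bash
python3 -m handwheel '[[-1,-0.02,-0.045,0.1,0,0,0],[-1,0,0,0.1,0,0,0],[-1,0,0,0,0,0,0]]'
python3 -m handwheel '[[-1,0,0,0.1,0,0,0],[-1,0,0,0.05,0,0,0],[-1,0,0,0,0,0,0]]'
python3 -m handwheel '[[-1,0,0,0.1,0,0,0],[-1,0,0,0,0,0,0]]'
```

```text
clock: 30.72
tool_pos: [0.5827, 0.1532, 0.3402]
orientation: [-179.9, -0.0, -25.6]
force: [-1.4, 7.2, -1.2]
opening: 0.0477
gripper_force: 30.0
clock: 31.1
tool_pos: [0.5826, 0.1533, 0.3366]
orientation: [-179.9, 0.0, -25.6]
force: [-4.5, 7.7, 1.8]
opening: 0.0474
gripper_force: 30.0
clock: 31.35
tool_pos: [0.5824, 0.1534, 0.334]
orientation: [-179.9, 0.0, -25.6]
force: [-4.2, 9.1, 1.4]
opening: 0.0472
gripper_force: 30.0
```

```bash
python3 -m handwheel '[[-1,-0.04,-0.03,0.1,0,0,0],[-1,0,0,0.1,0,0,0],[-1,0,0,0,0,0,0]]'
python3 -m handwheel '[[-1,-0.02,-0.02,0.15,0,0,0],[-1,0,0,0,0,0,0]]'
```

```text
clock: 31.72
tool_pos: [0.5819, 0.1541, 0.3291]
orientation: [-179.9, 0.0, -25.6]
force: [-3.5, 7.8, 2.8]
opening: 0.0474
gripper_force: 30.0
clock: 31.98
tool_pos: [0.5815, 0.1545, 0.3253]
orientation: [-180.0, 0.0, -25.6]
force: [-3.1, 5.3, 2.3]
opening: 0.0477
gripper_force: 30.0
```

```bash
python3 -m handwheel '[[-1,-0.02,-0.02,0.15,0,0,0],[-1,0,0,0.15,0,0,0],[-1,0,0,0,0,0,0]]'
python3 -m handwheel '[[-1,0,-0.01,0.15,0,0,0],[-1,0,0,0.08,0,0,0],[-1,0,0,0,0,0,0]]'
```

```text
clock: 32.35
tool_pos: [0.5812, 0.1549, 0.3177]
orientation: [180.0, 0.0, -25.6]
force: [-5.8, 4.4, 2.9]
opening: 0.0475
gripper_force: 30.0
clock: 32.72
tool_pos: [0.5811, 0.155, 0.3129]
orientation: [180.0, 0.0, -25.6]
force: [-8.8, 3.2, 9.7]
opening: 0.0472
gripper_force: 30.0
```

```bash
python3 -m handwheel '[[-1,0,0,0.08,0,0,0],[-1,0,0,0,0,0,0]]'
python3 -m handwheel '[[1,0,0,-0.08,0,0,0],[1,0,0,0,0,0,0],[1,0,0,0,0,0,0],[1,0,0,0,0,0,0],[1,0,0,-0.3,0,0,0]]'
python3 -m handwheel '[[1,0,0,-0.9,0,0,0],[1,0,0,-0.9,0,0,0],[1,0,0,-0.9,0,0,0],[1,0,0,-0.9,0,0,0],[1,0,0,-0.7,0,0,0]]'
for i in 1 2; do python3 -m handwheel '[[1,0,1,0,0,0,0],[1,0,1,0,0,0,0],[1,0,1,0,0,0,0],[1,0,1,0,0,0,0],[1,0,1,0,0,0,0]]'; done
python3 - <<'E'
from h import *
t=snapshot("top"); s=snapshot("scene")
cv2.imwrite("pics/c4.png",np.hstack([crop(s,(374,235),60,80,6),crop(t,(281,215),54,80,6)]))
E
```

```text
clock: 32.98
tool_pos: [0.5811, 0.155, 0.3126]
orientation: [-180.0, -0.0, -25.6]
force: [-12.9, 3.1, 20.9]
opening: 0.0476
gripper_force: 30.0
clock: 33.6
tool_pos: [0.5816, 0.1548, 0.3186]
orientation: [179.9, 0.1, -25.6]
force: [0.0, -0.1, -0.1]
opening: 0.0866
gripper_force: 0.0
clock: 34.22
tool_pos: [0.5818, 0.1549, 0.4282]
orientation: [-180.0, -0.0, -25.6]
force: [-0.3, 0.5, -0.5]
opening: 0.0876
gripper_force: 0.0
clock: 34.85
tool_pos: [0.5268, 0.0405, 0.4266]
orientation: [180.0, 0.0, -25.6]
force: [-0.2, -0.4, -0.2]
opening: 0.0878
gripper_force: 0.0
clock: 35.48
tool_pos: [0.4728, -0.0719, 0.4267]
orientation: [-180.0, -0.0, -25.6]
force: [0.8, 0.4, 0.4]
opening: 0.0881
gripper_force: 0.0
```

View pics/c4.png

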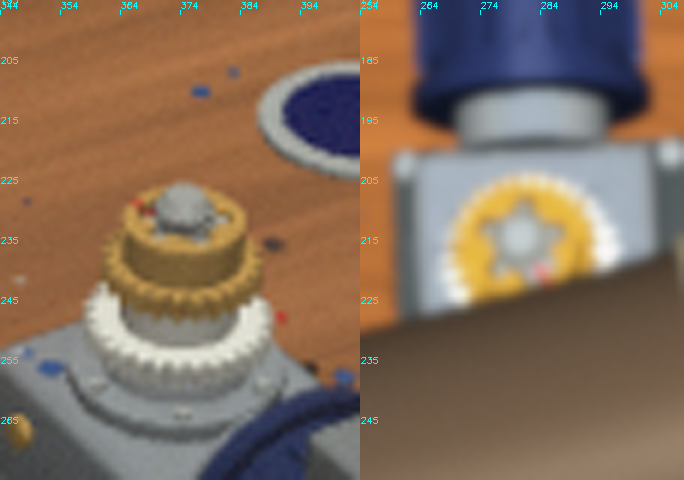

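The brass cog sits level on the white boss. Its top is flush with the spline ends around (374,233), its dot is beside the master dot, and the arm is clear. I'm handing in.

```bash
python3 -c "
from plant import *
print(close_job())"
```

```text
the job is handed in; nothing more can be done
None
```

Both cogs are on the shaft, boss up: the white cog home on the shoulder and the brass cog home on top of it, both let go. The job was handed in at about 35 s of the 64 s allowed; the hand-in returned no verdict, so I rely on the final pictures and the seating forces.

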